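# Stroke the lids of a parts organiser shut

### The arm

A 6-joint arm with a two-finger parallel gripper is mounted at the origin on a cart in front of the work surface, level with it; the furniture and walls round the work are solid. World frame = base frame: x ahead of the robot, y to its left, z up, the work surface at z = 0. Lengths are in m, angles in degrees, forces in N, time in s.
With the tool pointing down it reaches from about 0.35 to 0.925 m from the base axis. Payload 6.4 kg.
Tool frame: the origin (TCP) lies midway between the tips of the shut fingers; the grasp point (between the pads) lies 19 mm behind it (manip.grip_point_offset is the distance from the TCP to the grasp point, in m); z points along the fingers, y is the line along which they close (so a half turn about z gives the same grasp; the last joint's range is limited). The gripper opens to 85 mm and grips with 20 to 120 N. Pads are 22 mm wide; open, the fingers measure 114 mm over their backs; the gripper's body (76 mm by 85 mm) begins 54 mm behind the grasp point. The pads swing forward as they close: fully open they stand 13 mm farther back than shut.
Start: joints at [-75.636, 14.043, 89.255, -0, 76.702, -9.975], TCP at [0.268, -0.592, 0.231] pointing down, gripper open.
Joint ranges: [-179.41, 179.41], [-58.25, 129.5], [7.25, 145.43], [-54.29, 234.29], [11.92, 165.04], [-157.13, 157.13]. Speed limits (degrees/s): [147.25, 147.25, 180, 180, 180, 180].

### API

Orientations are given as [roll, pitch, yaw] about the fixed x, y, z axes, in that order (R = Rz(yaw) Ry(pitch) Rx(roll)).
In Python, from bench import manip gives the robot as it stands.
- The arm moves only by the shell command python3 -m pendant 'ROWS' [FORCE]. ROWS is JSON, a list of rows, each a list of 7 numbers: the shift along the tool's x, y, z normalised to -1 to 1, where 1 is 0.05 m, then the turn, a rotation vector about the tool's x, y, z normalised to -1 to 1, where 1 is 180 degrees, then the opening, from 0 (shut) to 1 (fully open). A call has 1 to 5 rows; each row shifts and turns the commanded pose from where the row before left it, along the tool's axes as they then stand; what a row does not reach is not made up. A row lasts 1/8 s, in which the tool goes at most 62.5 mm and 10.7 degrees, less where a joint would pass 70% of its speed; a pose out of reach is approached as far as the arm can. A call with a number of a shift or a turn outside -1 to 1 is refused whole. A call with a gripper value outside its range is refused whole. The fingers move at their own pace and stop on an object; FORCE is the grip in N (left out, the last holds). Time passes only in rows, so rows that do not move let the fingers close. It gives the time, the measured TCP pose, the force, the opening and the grip force at its end, in the units of the state.
- manip.state(): the state, without advancing time (a new reading comes with each control period).
- manip.read_camera(name): name is "scene" or "top" or "wrist"; returns a dict with "image" (480x640x3 uint8, red, green, blue), "range_z" (480x640 float32, m along the optical axis (not along the pixel's ray), 0 where there is no reading), "intrinsics" (3x3 intrinsics, pixels), "world_from_camera" (4x4, takes a point from camera to world coordinates). Camera axes: x right, y down, z forward; pixel columns grow to the right and rows downward; lengths in m; the calibration is good to about 2 mm. A picture is of the moment at which its call begins.
- manip.hand_in(): hands the job in; it is judged then, once.
The state is a dict: "time_s": time; "joint_pos": joint angles; "qvel": joint speeds; "effort": joint torques, N m; "tool_pos": TCP position; "orientation": TCP orientation; "wrist_force": force on the tool from outside, world axes, zero at the start; "ft_torque": the same for the moment, N m; "opening": opening from 0.0 (shut) to 1.0 (fully open); "gripper_force": force on a finger pad.
Only numpy, scipy, OpenCV 4.12 (cv2) and the standard library are available. Lean on these libraries where they do the work, as an engineer would, in place of code of your own. Each camera call takes 0.05 s, during which the arm holds its last target. There are 200 camera calls.

### The job

The eight flap lids of the small-parts organiser have been left open, so its parts would spill and mix when it is moved: stroke them shut. Run the fingertips lightly along each of the two rows, from the lids' hinge side over to their free edges, until every lid lies flat and fully shut. Pick nothing up, be gentle, do not tip the organiser or shove it out of its place, and leave the battery, carton and tin beside it alone.

Things in the scene. Friction and masses are not known exactly. Their poses are not given: they have to be found in the camera images.
- organiser: black plastic parts organiser, loose, about 0.6 kg, on four rubber feet: eight small open boxes snapped together in two rows of four, 87 mm across the rows (its x), 168 mm along them (its y), walls 26 mm high. Origin: centre of its underside, on the bench; z up. Row a lies at x = +22 mm, row b at x = -22 mm; boxes 1 to 4 are centred at y = -63, -21, +21, +63 mm
- row_a_start (a point): start of row a: on the row's middle line, at the outer edge of box 1 (y = -84 mm), 29 mm above the bench, the height of the tops of shut lids. Every lid is hinged along the -y edge of its box, so its back looks to this end
- row_a_end (a point): end of row a: on the row's middle line, at the outer edge of box 4 (y = +84 mm), 29 mm above the bench. Every lid's free edge lies towards this end; lids fold down in the direction from start to end
- row_b_start (a point): start of row b: on the row's middle line, at the outer edge of box 1 (y = -84 mm), 29 mm above the bench, the height of the tops of shut lids. Every lid is hinged along the -y edge of its box, so its back looks to this end
- row_b_end (a point): end of row b: on the row's middle line, at the outer edge of box 4 (y = +84 mm), 29 mm above the bench. Every lid's free edge lies towards this end; lids fold down in the direction from start to end
- lid_a1 (a joint): hinge of the lid of box 1 in row a: white flap, 41 mm wide, 37 mm long, 3 mm thick, hinge axis along the organiser's x at the box's -y edge, 26 mm above the bench; 0 = shut flat, grows as it opens, 1.57 = upright, stop at 1.9; a light friction hinge (about 0.007 N m) without spring, stays where left
- lid_a2 (a joint): hinge of the lid of box 2 in row a: white flap, 41 mm wide, 37 mm long, 3 mm thick, hinge axis along the organiser's x at the box's -y edge, 26 mm above the bench; 0 = shut flat, grows as it opens, 1.57 = upright, stop at 1.9; a light friction hinge (about 0.007 N m) without spring, stays where left
- lid_a3 (a joint): hinge of the lid of box 3 in row a: white flap, 41 mm wide, 37 mm long, 3 mm thick, hinge axis along the organiser's x at the box's -y edge, 26 mm above the bench; 0 = shut flat, grows as it opens, 1.57 = upright, stop at 1.9; a light friction hinge (about 0.007 N m) without spring, stays where left
- lid_a4 (a joint): hinge of the lid of box 4 in row a: white flap, 41 mm wide, 37 mm long, 3 mm thick, hinge axis along the organiser's x at the box's -y edge, 26 mm above the bench; 0 = shut flat, grows as it opens, 1.57 = upright, stop at 1.9; a light friction hinge (about 0.007 N m) without spring, stays where left
- lid_b1 (a joint): hinge of the lid of box 1 in row b: white flap, 41 mm wide, 37 mm long, 3 mm thick, hinge axis along the organiser's x at the box's -y edge, 26 mm above the bench; 0 = shut flat, grows as it opens, 1.57 = upright, stop at 1.9; a light friction hinge (about 0.007 N m) without spring, stays where left
- lid_b2 (a joint): hinge of the lid of box 2 in row b: white flap, 41 mm wide, 37 mm long, 3 mm thick, hinge axis along the organiser's x at the box's -y edge, 26 mm above the bench; 0 = shut flat, grows as it opens, 1.57 = upright, stop at 1.9; a light friction hinge (about 0.007 N m) without spring, stays where left
- lid_b3 (a joint): hinge of the lid of box 3 in row b: white flap, 41 mm wide, 37 mm long, 3 mm thick, hinge axis along the organiser's x at the box's -y edge, 26 mm above the bench; 0 = shut flat, grows as it opens, 1.57 = upright, stop at 1.9; a light friction hinge (about 0.007 N m) without spring, stays where left
- lid_b4 (a joint): hinge of the lid of box 4 in row b: white flap, 41 mm wide, 37 mm long, 3 mm thick, hinge axis along the organiser's x at the box's -y edge, 26 mm above the bench; 0 = shut flat, grows as it opens, 1.57 = upright, stop at 1.9; a light friction hinge (about 0.007 N m) without spring, stays where left
- battery: AA cell standing on end beside the organiser, 14 mm wide, 51 mm high, loose; origin at the centre of its underside; to be left alone
- carton: small white carton of fuses beside the organiser, 36 x 62 x 24 mm, loose; origin at the centre of its underside; to be left alone
- tin: flat round tin of flux on the organiser's other side, 57 mm wide, 21 mm high, loose; origin at the centre of its underside; to be left alone

How it is judged (in metres and radians):
At the end, for the whole second after the job is handed in: all eight lids are shut to within 0.08 rad (about 3 mm at the free edge), the organiser stands flat and still within 20 mm of where it was, and battery, carton and tin are within 15 mm of where they were (value of joint each of lid_a1, lid_a2, lid_a3, lid_a4, lid_b1, lid_b2, lid_b3, lid_b4 below 0.08 rad and distance of organiser from where it was at the start of the episode below 0.02 m and angle between organiser's own z axis and vertical below 0.05 rad and linear speed of organiser below 0.02 m/s and distance of each of battery, carton, tin from where it was at the start of the episode below 0.015 m); the robot touches nothing.
It fails at once if the organiser is lifted or tipped (height (world z) of organiser above 0.01 m or angle between organiser's own z axis and vertical above 0.12 rad).
It fails at once if the organiser is shoved more than 30 mm (distance of organiser from where it was at the start of the episode above 0.03 m).
It fails at once if the organiser or a lid is pressed harder than 30 N (contact force between the fingers and organiser above 30 N).
It fails at once if battery, carton or tin is shifted, lifted or knocked over (distance of any of battery, carton, tin from where it was at the start of the episode above 0.02 m or angle between any of battery, carton, tin's own z axis and vertical above 0.25 rad).
It also fails if it takes over 51 s, if anything falls off the work surface, if the arm or the gripper's body presses on something with over 40 N, if the wrist force passes 120 N, or if a joint passes its speed limit or range.

## Working session

There is one attempt and no reset: what is moved stays moved. The work goes in short steps, Python scripts to look and compute and a shell command to move; the robot and the scene stay as the last step left them, time stands still between calls to the robot, and variables do not carry over. Pictures are saved under pics/ and viewed, at most 10 in all, crops included, and the job is handed in when it is done.

```bash
mkdir -p pics
python3 - <<'E'
from bench import manip
import cv2,numpy as np
s=manip.state();print(s)
for n in ("top","scene"):
    c=manip.read_camera(n);cv2.imwrite(f"pics/{n}0.png",c["image"][:,:,::-1]);np.savez(f"{n}0.npz",**c)
    print(n,c["intrinsics"].round(1).tolist(),c["world_from_camera"].round(3).tolist())
E
```

```text
{'time_s': 0.0, 'joint_pos': array([-7.56357770e+01,  1.40847719e+01,  8.93264241e+01,  3.13389283e-03,
        7.67015026e+01, -9.97382219e+00]), 'qvel': array([-0.03615972, -0.14069498, -0.01564031, -0.11134115, -0.04409884,
       -0.05916897]), 'effort': array([ 3.29057759e-03, -4.29498947e+01, -3.26127684e+01,  4.53514610e-05,
        5.24696967e-03,  5.51213773e-06]), 'tool_pos': array([ 0.26776728, -0.5916636 ,  0.23015884]), 'orientation': array([-1.79889533e+02, -2.25215429e-02,  2.43372996e+01]), 'wrist_force': array([ 0.06564155, -0.00885073,  0.45016997]), 'ft_torque': array([-0.06278418, -0.01533546, -0.04111784]), 'gripper_force': 0.0, 'opening': 1.0006326732123618}
top [[455.5, 0.0, 315.8], [0.0, 455.5, 250.2], [0.0, 0.0, 1.0]] [[-0.02, -0.987, 0.162, 0.444], [-0.999, 0.024, 0.021, 0.134], [-0.025, -0.161, -0.987, 0.881], [0.0, 0.0, 0.0, 1.0]]
scene [[590.9, 0.0, 319.7], [0.0, 590.9, 250.3], [0.0, 0.0, 1.0]] [[-0.582, -0.599, 0.55, 0.119], [-0.813, 0.418, -0.405, 0.485], [0.013, -0.683, -0.73, 0.691], [0.0, 0.0, 0.0, 1.0]]
```

View pics/top0.png

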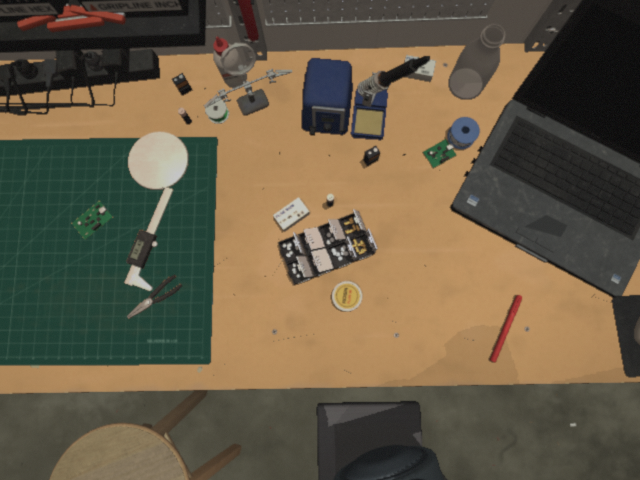

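View pics/scene0.png

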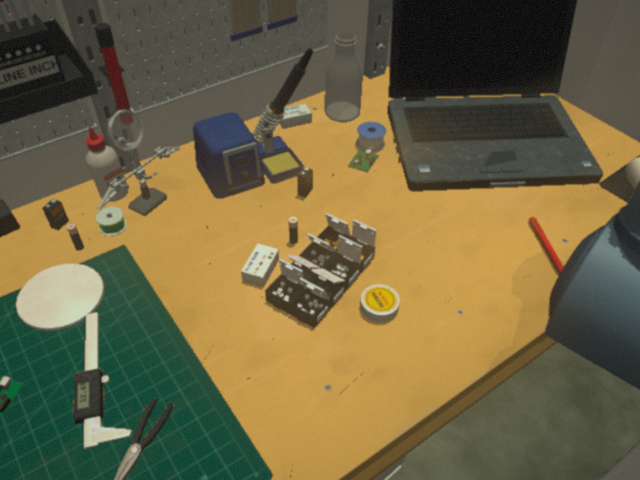

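The top view shows the organiser at about (327,246), the carton at (291,213), the battery at (330,200) and the tin at (347,296). The upright lids at its right end (372,240) suggest the hinges face right, which is world -y. Next I measure.

```bash
cat > h.py <<'E'
import numpy as np,cv2
def cloud(c):
    K=c["intrinsics"];z=c["range_z"];v,u=np.mgrid[:480,:640]
    p=np.stack([(u-K[0,2])/K[0,0]*z,(v-K[1,2])/K[1,1]*z,z],-1)
    T=c["world_from_camera"];w=p@T[:3,:3].T+T[:3,3]
    w[z==0]=np.nan
    return w
E
python3 - <<'E'
from h import *
for n in("top","scene"):
    c=np.load(n+"0.npz");w=cloud(c);im=c["image"]
    r=(w[...,0]>.3)&(w[...,0]<.65)&(w[...,1]>-.05)&(w[...,1]<.3)
    bench=r&(np.abs(w[...,2])<.008);print(n,"bench z",np.median(w[bench][:,2]),"std",w[bench][:,2].std())
    m=(r&(w[...,2]>.010)).astype(np.uint8)
    k,l,st,ce=cv2.connectedComponentsWithStats(m)
    for i in range(1,k):
        if st[i,4]<15: continue
        p=w[l==i];print(i,st[i],"xyz mean",p.mean(0).round(3),"zmax",p[:,2].max().round(3),[np.round(a,4) for a in cv2.minAreaRect(p[:,:2].astype(np.float32)*1000)])
    # dark points near rim height
    V=im.max(-1); q=r&(V<90)&(w[...,2]>.004)&(w[...,2]<.030)
    k,l,st,ce=cv2.connectedComponentsWithStats(cv2.morphologyEx(q.astype(np.uint8),cv2.MORPH_CLOSE,np.ones((3,3))))
    i=1+st[1:,4].argmax();p=w[(l==i)&q];print("dark",len(p),cv2.minAreaRect(p[:,:2].astype(np.float32)*1000))
a=cv2.imread("pics/top0.png")[190:315,265:390];b=cv2.imread("pics/scene0.png")[200:335,230:405]
a=cv2.resize(a,(400,400),interpolation=3);b=cv2.resize(b,(400,309),interpolation=3)
b=cv2.copyMakeBorder(b,0,91,0,0,0);cv2.imwrite("pics/crop.png",np.hstack([a,b]))
E
```

```text
top bench z -0.0009906756215456447 std 0.0018358838572457134
1 [ 277  211  100   74 2487] xyz mean [0.588 0.134 0.036] zmax 0.065 [array([589.1419, 134.4665]), array([ 88.6082, 169.8631]), np.float64(20.0268)]
2 [275 218  26  13 190] xyz mean [0.641 0.208 0.022] zmax 0.027 [array([638.2051, 206.2525]), array([48.2319, 23.3529]), np.float64(89.8859)]
7 [287 244   4   6  19] xyz mean [0.595 0.206 0.014] zmax 0.019 [array([594.6075, 205.3129]), array([6.1681, 9.8497]), np.float64(88.1796)]
10 [332 249  10  12  34] xyz mean [0.578 0.115 0.012] zmax 0.015 [array([577.0728, 113.0355]), array([24.6585,  8.555 ]), np.float64(42.6433)]
13 [286 251   7   7  25] xyz mean [0.58  0.205 0.013] zmax 0.016 [array([580.7698, 204.4414]), array([ 7.1394, 12.376 ]), np.float64(42.2585)]
14 [341 251   6   5  21] xyz mean [0.579 0.1   0.012] zmax 0.014 [array([579.8467,  99.4774]), array([9.6617, 8.0588]), np.float64(89.5264)]
15 [356 250   8   5  15] xyz mean [0.581 0.068 0.011] zmax 0.013 [array([580.5187,  68.9196]), array([13.9029,  6.6751]), np.float64(78.4698)]
17 [292 268   4   6  18] xyz mean [0.5
[... 401 characters left out ...]
21388824199092
1 [ 265  214  111  111 4956] xyz mean [0.585 0.134 0.031] zmax 0.064 [array([589.0309, 134.9187]), array([ 89.6895, 172.7171]), np.float64(20.0016)]
4 [319 255   5   5  19] xyz mean [0.618 0.114 0.012] zmax 0.014 [array([618.8998, 113.9808]), array([6.5013, 7.9752]), np.float64(62.0626)]
5 [245 259  29  24 354] xyz mean [0.64  0.212 0.02 ] zmax 0.026 [array([638.1592, 207.1797]), array([23.6231, 50.0166]), np.float64(0.3761)]
10 [ 360  285   40   35 1096] xyz mean [0.494 0.1   0.019] zmax 0.023 [array([495.8686,  98.0746]), array([56.4852, 56.2965]), np.float64(49.0835)]
dark 2449 ((588.50244140625, 135.46286010742188), (87.5501480102539, 171.2940673828125), 19.94742774963379)
```

View pics/crop.png

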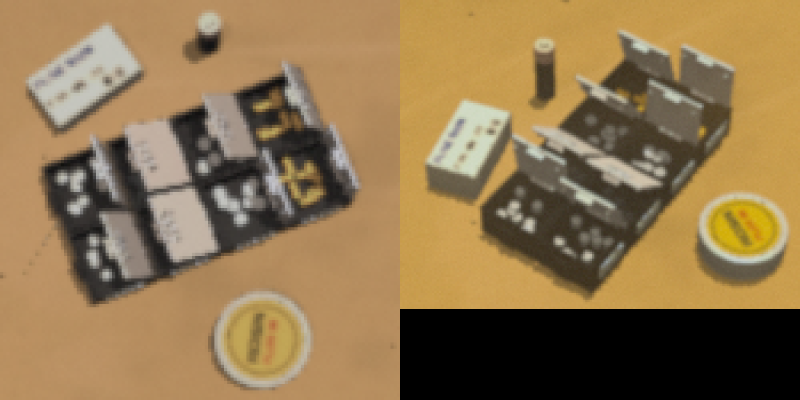

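The crop confirms the hinges face world -y, with the lids opening there. The organiser measures 170 x 88 mm against the 168 x 87 mm given, centre about (0.589, 0.135), yaw 20°. The carton, battery and tin stand beside it. I'll turn the tool to yaw 20° so that tool x lies across the rows and tool -y along the stroke. Then I close the fingers and approach the start of row a high.

```bash
python3 -m pendant '[[0,0,0,0,0,0.024,0],[0.7,-0.55,0,0,0,0,0],[0.7,-0.55,0,0,0,0,0],[0.7,-0.55,0,0,0,0,0],[0.7,-0.55,0,0,0,0,0]]' 20; python3 -m pendant '[[0.7,-0.55,0,0,0,0,0],[0.7,-0.55,0,0,0,0,0],[0.7,-0.55,0,0,0,0,0],[0.7,-0.55,0,0,0,0,0],[0.7,-0.55,0,0,0,0,0]]'; python3 -m pendant '[[0.7,-0.55,0,0,0,0,0],[0.7,-0.55,0,0,0,0,0],[0.7,-0.55,0,0,0,0,0],[0.7,-0.55,0,0,0,0,0],[0.7,-0.55,0,0,0,0,0]]'; python3 -m pendant '[[0.7,-0.55,0,0,0,0,0],[0.7,-0.55,0,0,0,0,0],[0,0,0,0,0,0,0],[0,0,0,0,0,0,0]]'
cat > where.py <<'E'
from bench import manip; import numpy as np
s=manip.state();p=s["tool_pos"];t=np.radians(20);d=p[:2]-[.589,.1348]
print("t",round(s["time_s"],2),"org x,y,z mm",round((d[0]*np.cos(t)+d[1]*np.sin(t))*1000,1),round((-d[0]*np.sin(t)+d[1]*np.cos(t))*1000,1),round(p[2]*1000,1),"rpy",s["orientation"].round(1),"F",s["wrist_force"].round(1),"op",round(s["opening"],2))
E
python3 where.py
```

```text
time_s: 0.72
tool_pos: [0.3622, -0.4394, 0.2308]
orientation: [-179.9, 0.0, 20.0]
wrist_force: [-0.1, 0.2, 1.3]
opening: -0.0
gripper_force: 0.0
time_s: 1.35
tool_pos: [0.4795, -0.2503, 0.2309]
orientation: [-180.0, 0.0, 20.0]
wrist_force: [0.5, -0.4, 0.1]
opening: 0.001
gripper_force: 0.0
time_s: 1.98
tool_pos: [0.5968, -0.0613, 0.2308]
orientation: [-180.0, 0.0, 20.0]
wrist_force: [0.5, -0.4, -0.4]
opening: -0.001
gripper_force: 0.0
time_s: 2.48
tool_pos: [0.643, 0.0127, 0.2307]
orientation: [-180.0, 0.1, 20.0]
wrist_force: [-0.6, -0.3, 0.1]
opening: -0.001
gripper_force: 0.0
t 2.48 org x,y,z mm 9.0 -133.2 230.7 rpy [-1.8e+02  1.0e-01  2.0e+01] F [-0.6 -0.3  0.1] op -0.0
```

```bash
python3 -m pendant '[[0.26,0,0.5,0,0,0,0],[0,0,0.9,0,0,0,0],[0,0,0.9,0,0,0,0],[0,0,0.9,0,0,0,0],[0,0,0.5,0,0,0,0]]' >/dev/null; python3 -m pendant '[[0,0,0.28,0,0,0,0],[0,-0.1,0,0,0,0,0],[0,-0.1,0,0,0,0,0],[0,-0.1,0,0,0,0,0]]'>/dev/null; python3 where.py
```

```text
t 3.6 org x,y,z mm 23.3 -118.2 33.9 rpy [ 1.799e+02 -1.000e-01  2.000e+01] F [0.1 0.8 0.2] op 0.0
```

```bash
for i in 1; do python3 -m pendant '[[0,-0.16,0,0,0,0,0],[0,-0.16,0,0,0,0,0],[0,-0.16,0,0,0,0,0],[0,-0.16,0,0,0,0,0],[0,-0.16,0,0,0,0,0]]'>/dev/null; done; python3 where.py; python3 -m pendant '[[0,-0.16,0,0,0,0,0],[0,-0.16,0,0,0,0,0],[0,-0.16,0,0,0,0,0],[0,-0.16,0,0,0,0,0]]'>/dev/null; python3 where.py
```

```text
t 4.22 org x,y,z mm 22.5 -77.7 32.4 rpy [180.  -0.  20.] F [-0.5  0.4 -0. ] op 0.0
t 4.72 org x,y,z mm 22.4 -45.6 32.3 rpy [-180.    0.   20.] F [ 0.3 -1.  -0.3] op -0.0
```

```bash
python3 -m pendant '[[0,-0.16,0.03,0,0,0,0],[0,-0.16,0,0,0,0,0],[0,-0.16,0,0,0,0,0],[0,-0.16,0,0,0,0,0],[0,-0.16,0,0,0,0,0]]'>/dev/null; python3 where.py; python3 -m pendant '[[0,-0.16,0,0,0,0,0],[0,-0.16,0,0,0,0,0],[0,-0.16,0,0,0,0,0],[0,-0.16,0,0,0,0,0],[0,-0.16,0,0,0,0,0]]'>/dev/null; python3 where.py; python3 -m pendant '[[0,-0.16,0,0,0,0,0],[0,-0.16,0,0,0,0,0],[0,-0.16,0,0,0,0,0],[0,-0.16,0,0,0,0,0],[0,-0.16,0,0,0,0,0]]'>/dev/null; python3 where.py;  python3 -m pendant '[[0,-0.16,0,0,0,0,0],[0,-0.16,0,0,0,0,0],[0,-0.16,0,0,0,0,0],[0,-0.1,0,0,0,0,0]]'>/dev/null; python3 where.py
```

```text
t 5.35 org x,y,z mm 22.4 -5.6 30.8 rpy [-180.    0.   20.] F [-0.7  0.2  0.3] op -0.0
t 5.97 org x,y,z mm 22.4 34.3 30.8 rpy [180.   0.  20.] F [ 0.1 -1.6 -0.6] op 0.0
t 6.6 org x,y,z mm 22.3 74.5 30.7 rpy [-180.    0.   20.] F [-0.1 -0.6  0.3] op 0.0
t 7.1 org x,y,z mm 22.3 103.4 30.8 rpy [-180.    0.   20.] F [-0.6 -0.8  0.7] op -0.0
```

```bash
python3 -m pendant '[[0,0,-0.7,0,0,0,0],[0,0,-0.7,0,0,0,0],[-0.22,0.75,0,0,0,0,0],[-0.22,0.75,0,0,0,0,0],[-0.22,0.75,0,0,0,0,0]]'>/dev/null; python3 where.py; python3 -m pendant '[[-0.22,0.75,0,0,0,0,0],[0,0.75,0,0,0,0,0],[0,0.75,0,0,0,0,0],[0,0,0,0,0,0,0]]'>/dev/null; python3 where.py
```

```text
t 7.72 org x,y,z mm -10.9 -10.6 101.0 rpy [180.  -0.  20.] F [-0.4 -0.3 -0.4] op 0.0
t 8.22 org x,y,z mm -21.5 -124.5 101.1 rpy [180.   -0.   19.8] F [0.4 0.1 0.2] op 0.0
```

Clear of the lid backs, so I descend to 30.5 mm and stroke row b.

```bash
python3 -m pendant '[[0,0,0.7,0,0,0,0],[0,0,0.7,0,0,0,0],[0,0,0,0,0,0,0],[0,-0.1,0,0,0,0,0],[0,-0.16,0,0,0,0,0]]'>/dev/null; python3 where.py; python3 -m pendant '[[0,-0.16,0,0,0,0,0],[0,-0.16,0,0,0,0,0],[0,-0.16,0,0,0,0,0],[0,-0.16,0,0,0,0,0],[0,-0.16,0,0,0,0,0]]'>/dev/null; python3 where.py; python3 -m pendant '[[0,-0.16,0,0,0,0,0],[0,-0.16,0,0,0,0,0],[0,-0.16,0,0,0,0,0],[0,-0.16,0,0,0,0,0],[0,-0.16,0,0,0,0,0]]'>/dev/null; python3 where.py
```

```text
t 8.85 org x,y,z mm -20.2 -109.2 32.8 rpy [179.9  -0.2  20. ] F [-0.   0.6 -0.3] op 0.0
t 9.47 org x,y,z mm -21.7 -68.6 30.7 rpy [-180.    0.   20.] F [ 0.7 -0.6  0.4] op -0.0
t 10.1 org x,y,z mm -21.6 -28.5 30.8 rpy [-180.    0.   20.] F [ 0.7 -0.1 -0.1] op -0.0
```

```bash
python3 -m pendant '[[0,-0.16,0,0,0,0,0],[0,-0.16,0,0,0,0,0],[0,-0.16,0,0,0,0,0],[0,-0.16,0,0,0,0,0],[0,-0.16,0,0,0,0,0]]'>/dev/null; python3 where.py; python3 -m pendant '[[0,-0.16,0,0,0,0,0],[0,-0.16,0,0,0,0,0],[0,-0.16,0,0,0,0,0],[0,-0.16,0,0,0,0,0],[0,-0.16,0,0,0,0,0]]'>/dev/null; python3 where.py; python3 -m pendant '[[0,-0.16,0,0,0,0,0],[0,-0.16,0,0,0,0,0],[0,-0.16,0,0,0,0,0],[0,-0.16,0,0,0,0,0],[0,-0.16,0,0,0,0,0]]'>/dev/null; python3 where.py; python3 -m pendant '[[0,-0.1,0,0,0,0,0],[0,0,-0.8,0,0,0,0],[0,0,-0.8,0,0,0,0],[-0.5,0.5,-0.8,0,0,0,0],[-0.8,0.5,-0.8,0,0,0,0]]'>/dev/null; python3 -m pendant '[[-0.8,0.5,0,0,0,0,0],[-0.8,0.5,0,0,0,0,0],[-0.8,0,0,0,0,0,0],[0,0,0,0,0,0,0]]'>/dev/null; python3 where.py
python3 - <<'E'
from bench import manip
from h import *
for n in("top","scene"):
    c=manip.read_camera(n);np.savez(n+"1.npz",**c);w=cloud(c)
    V=cloud(np.load(n+"0.npz"))
    bz=np.median(w[(abs(w[...,0]-.55)<.2)&(abs(w[...,1]-.13)<.15)&(abs(w[...,2])<.006)][:,2])
    t=np.radians(20);d=w[...,:2]-[.589,.1348]
    X=d[...,0]*np.cos(t)+d[...,1]*np.sin(t);Y=-d[...,0]*np.sin(t)+d[...,1]*np.cos(t);Z=w[...,2]-bz
    for r,x0 in(("a",.022),("b",-.022)):
        for i,y0 in enumerate((-.063,-.021,.021,.063)):
            m=(abs(X-x0)<.016)&(abs(Y-y0)<.014)&(Z<.1)
            k=np.polyfit(Y[m]-y0,Z[m],1) if m.sum()>9 else [np.nan]*2
            print(n,r,i+1,m.sum(),"z",np.round(k[1]*1000,1),"slope",np.round(k[0],3))
    m=(w[...,2]>.012)&(abs(X)<.06)&(abs(Y)<.1)&(w[...,2]<.08)
    k,l,st,ce=cv2.connectedComponentsWithStats(m.astype(np.uint8));i=1+st[1:,4].argmax()
    print(cv2.minAreaRect(w[l==i][:,:2].astype(np.float32)*1000))
a=np.load("top1.npz")["image"][190:315,265:390];b=np.load("scene1.npz")["image"][200:335,230:405]
a=cv2.resize(a,(400,400),interpolation=3);b=cv2.copyMakeBorder(cv2.resize(b,(400,309),interpolation=3),0,91,0,0,0)
cv2.imwrite("pics/crop1.png",np.hstack([a,b])[...,::-1])
E
```

```text
t 10.72 org x,y,z mm -21.5 11.3 30.9 rpy [-180.   -0.   20.] F [ 0.5 -0.5  0.4] op -0.0
t 11.35 org x,y,z mm -21.5 51.3 30.9 rpy [-180.   -0.   20.] F [ 0.4 -0.9  0.5] op 0.0
t 11.97 org x,y,z mm -21.7 91.4 30.8 rpy [-180.    0.   20.] F [ 0.1 -0.6  0.3] op -0.0
t 13.1 org x,y,z mm -208.3 -4.1 190.4 rpy [180.   -0.   19.9] F [1.2 0.5 0.7] op 0.0
top a 1 237 z 30.0 slope 0.072
top a 2 241 z 29.8 slope 0.038
top a 3 244 z 29.9 slope 0.045
top a 4 243 z 29.7 slope 0.04
top b 1 247 z 29.8 slope 0.038
top b 2 244 z 29.8 slope 0.055
top b 3 249 z 29.7 slope 0.048
top b 4 247 z 29.8 slope 0.063
((589.324951171875, 134.44839477539062), (88.8338394165039, 169.9700469970703), 20.076175689697266)
scene a 1 249 z 29.7 slope 0.06
scene a 2 272 z 29.5 slope 0.034
scene a 3 289 z 29.4 slope 0.05
scene a 4 327 z 29.7 slope 0.058
scene b 1 255 z 29.7 slope 0.061
scene b 2 286 z 29.5 slope 0.033
scene b 3 318 z 29.6 slope 0.02
scene b 4 334 z 29.7 slope 0.05
((588.82373046875, 134.74574279785156), (89.90790557861328, 171.71409606933594), 20.305896759033203)
```

View pics/crop1.png

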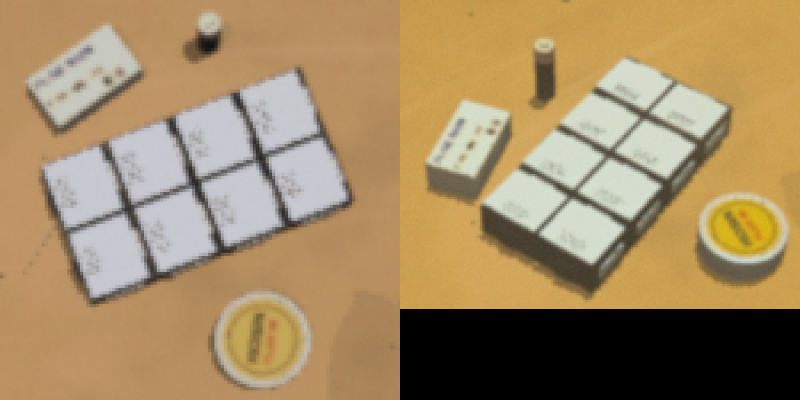

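All eight lids are down, and the organiser and its neighbours haven't moved. The residual slopes of about 0.05, with a1 near 0.07, are close to the limit, so I make a second, lower pass at about 29.4 mm.

```bash
python3 -m pendant '[[0.75,0.45,0,0,0,0,0],[0.75,0.45,0,0,0,0,0],[0.75,0.45,0,0,0,0,0],[0.75,0.45,0,0,0,0,0],[0.73,0.48,0,0,0,0,0]]'>/dev/null; python3 -m pendant '[[0,0,0.8,0,0,0,0],[0,0,0.8,0,0,0,0],[0,0,0.8,0,0,0,0],[0,0,0.78,0,0,0,0],[0,0,0,0,0,0,0]]'>/dev/null;python3 -m pendant '[[0,0,0,0,0,0,0],[0,0,0,0,0,0,0]]'>/dev/null; python3 where.py
```

```text
t 14.7 org x,y,z mm -18.3 -118.9 34.1 rpy [179.9  -0.2  20. ] F [-0.4 -0.3  0.9] op 0.0
```

```bash
python3 -m pendant '[[0,0,0,0,0,0,0],[0,0,0,0,0,0,0],[0,0,0,0,0,0,0]]'>/dev/null; python3 where.py
```

```text
t 15.07 org x,y,z mm -20.0 -118.3 32.1 rpy [180.  -0.  20.] F [-0.4  0.1 -0.5] op 0.0
```

```bash
python3 -m pendant '[[-0.02,-0.1,0.04,0,0,0,0],[0,-0.1,0,0,0,0,0],[0,0,0,0,0,0,0],[0,0,0,0,0,0,0],[0,0,0,0,0,0,0]]'>/dev/null; python3 where.py
```

```text
t 15.7 org x,y,z mm -21.0 -108.3 29.9 rpy [180.  -0.  20.] F [-0.   0.7 -0.2] op 0.0
```

```bash
python3 -m pendant '[[0,-0.2,0.005,0,0,0,0],[0,-0.2,0,0,0,0,0],[0,-0.2,0,0,0,0,0],[0,-0.2,0,0,0,0,0],[0,-0.2,0,0,0,0,0]]'>/dev/null; python3 where.py; python3 -m pendant '[[0,-0.2,0,0,0,0,0],[0,-0.2,0,0,0,0,0],[0,-0.2,0,0,0,0,0],[0,-0.2,0,0,0,0,0],[0,-0.2,0,0,0,0,0]]'>/dev/null; python3 where.py; python3 -m pendant '[[0,-0.2,0,0,0,0,0],[0,-0.2,0,0,0,0,0],[0,-0.2,0,0,0,0,0],[0,-0.2,0,0,0,0,0],[0,-0.2,0,0,0,0,0]]'>/dev/null; python3 where.py; python3 -m pendant '[[0,-0.2,0,0,0,0,0],[0,-0.2,0,0,0,0,0],[0,-0.2,0,0,0,0,0],[0,-0.2,0,0,0,0,0],[0,-0.2,0,0,0,0,0]]'>/dev/null; python3 where.py
```

```text
t 16.32 org x,y,z mm -21.0 -57.4 29.6 rpy [180.  -0.  20.] F [ 0.3 -0.7  0.1] op -0.0
t 16.95 org x,y,z mm -21.1 -7.5 29.5 rpy [-180.   -0.   20.] F [-0.1 -0.4  0.3] op 0.0
t 17.57 org x,y,z mm -21.1 42.5 29.5 rpy [-180.    0.   20.] F [ 0.1 -0.7  0.7] op -0.0
t 18.2 org x,y,z mm -21.1 92.5 29.5 rpy [-180.    0.   20.] F [-0.   0.3 -0.2] op -0.0
```

```bash
python3 -m pendant '[[0,-0.1,0,0,0,0,0],[0,0,-0.5,0,0,0,0],[0.22,0.72,-0.1,0,0,0,0],[0.22,0.72,0,0,0,0,0],[0.22,0.72,0,0,0,0,0]]'>/dev/null; python3 -m pendant '[[0.21,0.72,0,0,0,0,0],[0,0.72,0,0,0,0,0],[0,0.72,0,0,0,0,0],[0,0,0,0,0,0,0],[0,0,0,0,0,0,0]]'>/dev/null;python3 -m pendant '[[0,0,0.3,0,0,0,0],[0,0,0.3,0,0,0,0],[0,0,0,0,0,0,0],[0,0,0,0,0,0,0],[0,0,0,0,0,0,0]]'>/dev/null; python3 where.py
```

```text
t 20.07 org x,y,z mm 22.9 -119.4 30.1 rpy [ 1.8e+02 -1.0e-01  2.0e+01] F [0.  0.1 0.3] op 0.0
```

```bash
python3 -m pendant '[[0,-0.1,0,0,0,0,0],[0,-0.1,0,0,0,0,0],[0,-0.2,0,0,0,0,0],[0,-0.2,0,0,0,0,0],[0,-0.2,0,0,0,0,0]]'>/dev/null; python3 where.py; python3 -m pendant '[[0,-0.2,0,0,0,0,0],[0,-0.2,0,0,0,0,0],[0,-0.2,0,0,0,0,0],[0,-0.2,0,0,0,0,0],[0,-0.2,0,0,0,0,0]]'>/dev/null; python3 where.py; python3 -m pendant '[[0,-0.2,0,0,0,0,0],[0,-0.2,0,0,0,0,0],[0,-0.2,0,0,0,0,0],[0,-0.2,0,0,0,0,0],[0,-0.2,0,0,0,0,0]]'>/dev/null; python3 where.py; python3 -m pendant '[[0,-0.2,0,0,0,0,0],[0,-0.2,0,0,0,0,0],[0,-0.2,0,0,0,0,0],[0,-0.2,0,0,0,0,0],[0,-0.2,0,0,0,0,0]]'>/dev/null; python3 where.py; python3 -m pendant '[[0,-0.2,0,0,0,0,0],[0,-0.1,0,0,0,0,0],[0,0,-0.8,0,0,0,0],[0,0,-0.8,0,0,0,0],[-0.5,0.5,-0.8,0,0,0,0]]'>/dev/null;python3 where.py; python3 -m pendant '[[-0.8,0.5,-0.8,0,0,0,0],[-0.8,0.5,0,0,0,0,0],[-0.8,0.5,0,0,0,0,0],[-0.8,0,0,0,0,0,0],[-0.8,0,0,0,0,0,0]]'>/dev/null; python3 -m pendant '[[0,0,0,0,0,0,0],[0,0,0,0,0,0,0]]'>/dev/null; python3 where.py
python3 - <<'E'
from bench import manip
from h import *
for n in("top","scene"):
    c=manip.read_camera(n);np.savez(n+"2.npz",**c);w=cloud(c)
    bz=np.median(w[(abs(w[...,0]-.55)<.2)&(abs(w[...,1]-.13)<.15)&(abs(w[...,2])<.006)][:,2])
    t=np.radians(20);d=w[...,:2]-[.589,.1348]
    X=d[...,0]*np.cos(t)+d[...,1]*np.sin(t);Y=-d[...,0]*np.sin(t)+d[...,1]*np.cos(t);Z=w[...,2]-bz
    for r,x0 in(("a",.022),("b",-.022)):
        for i,y0 in enumerate((-.063,-.021,.021,.063)):
            m=(abs(X-x0)<.016)&(abs(Y-y0)<.014)&(Z<.1)
            k=np.polyfit(Y[m]-y0,Z[m],1)
            print(n,r,i+1,m.sum(),"z",np.round(k[1]*1000,1),"slope",np.round(k[0],3))
    m=(w[...,2]>.012)&(abs(X)<.06)&(abs(Y)<.1)&(w[...,2]<.08)
    k,l,st,ce=cv2.connectedComponentsWithStats(m.astype(np.uint8));i=1+st[1:,4].argmax()
    print(cv2.minAreaRect(w[l==i][:,:2].astype(np.float32)*1000))
E
```

```text
t 20.7 org x,y,z mm 22.4 -78.2 29.5 rpy [-180.    0.   20.] F [0.3 0.6 0.4] op 0.01
t 21.32 org x,y,z mm 22.4 -28.5 29.6 rpy [180.  -0.  20.] F [ 0.3 -0.2 -0.2] op -0.0
t 21.95 org x,y,z mm 22.4 21.5 29.6 rpy [180.  -0.  20.] F [-0.7  1.1  0.5] op -0.0
t 22.57 org x,y,z mm 22.4 71.5 29.6 rpy [-180.   -0.   20.] F [-0.8 -0.   0.3] op 0.01
t 23.2 org x,y,z mm -1.9 61.4 151.2 rpy [ 1.80e+02 -1.00e-01  2.01e+01] F [ 0.5 -0.5  1.2] op 0.01
t 24.07 org x,y,z mm -201.9 -14.5 190.1 rpy [ 1.8e+02 -1.0e-01  2.0e+01] F [-0.1  0.4  0.2] op 0.0
top a 1 241 z 29.2 slope 0.028
top a 2 240 z 29.3 slope 0.039
top a 3 241 z 29.3 slope 0.038
top a 4 245 z 29.0 slope 0.017
top b 1 244 z 29.2 slope 0.021
top b 2 246 z 29.1 slope 0.038
top b 3 246 z 29.2 slope 0.031
top b 4 246 z 29.1 slope 0.032
((589.1141357421875, 134.58660888671875), (88.78069305419922, 169.9925079345703), 19.962732315063477)
scene a 1 253 z 29.1 slope 0.036
scene a 2 272 z 29.2 slope 0.024
scene a 3 298 z 29.1 slope 0.032
scene a 4 327 z 29.1 slope 0.026
scene b 1 263 z 29.1 slope 0.027
scene b 2 298 z 29.0 slope 0.025
scene b 3 323 z 29.2 slope 0.016
scene b 4 342 z 29.1 slope 0.025
((589.2485961914062, 134.5473175048828), (89.49491882324219, 172.77867126464844), 19.873350143432617)
```

All lids now measure at or under 0.04 rad, about 29.1 mm high, and the organiser hasn't moved. I'm handing in.

```bash
python3 -c "
from bench import manip;print(manip.hand_in())"
```

```text
the job is handed in; nothing more can be done
None
```

All eight lids were stroked shut (camera slopes 0.04 rad or less, limit 0.08), the organiser did not measurably move, the battery, carton and tin were left alone, and the job is handed in at about 24 s; no verdict was returned.

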